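# Let the brass reference ball out of the dispenser

### The job

With the fingertips, push the blue catch cup along its rail, by its post, all the way to the end stop in front of the lane that holds the brass ball. Then press down the black pad of that lane's rocker lever, so that its orange gate lifts and the ball rolls into the cup, and let go so that the gate shuts again. Only push and press, gripping nothing and using no great force; do not touch the balls, leave the other lever and the black ball as they are, and do not disturb the things standing around.

Things in the scene. Friction and masses are not known exactly. Their poses are not given: they have to be found in the camera images.
- dispenser: fixed two-lane ball dispenser, grey base plate 236 x 224 x 10 mm (x -116 to +120 mm). Origin: underside of the plate, on the table; x points from its front (cup, lever pads; robot side) to its rear, y left, z up. It stands turned a little about z. Aluminium lanes at y = +75 mm (left) and -75 mm (right). Tallest: steel cheeks at x = 0, y = +-30 mm, 89 mm high
- mouth_left (a point): open front end of the left lane, middle of its floor, 40 mm above the table, at x = -60 mm of the dispenser. The lane has 28 mm inner width and rises 5 degrees to the rear; a ball waits in it at x = +89 mm, 65 mm above the table, behind an orange gate plate at x = +75 mm
- mouth_right (a point): the same for the right lane
- catch_cup (a joint): slide of the catch cup along the dispenser's y axis, at x = -88 mm, in m: 0 = middle, +0.075 = left end stop (in front of the left lane's mouth), -0.075 = right end stop (in front of the right lane's mouth). Stays where it is left; friction about 1.5 N
- post (a point): centre of the top of the upright steel push post (12 mm diameter, with a black cap) of the blue catch cup; it reaches from 20 to 64 mm above the table and stands at x = -138 mm of the dispenser, 22 mm in front of the base plate, on the cup's centre line, joined to the cup by a bar 26 to 34 mm above the table
- cup (a point): middle of the blue catch cup, 20 mm above the table, near the lowest point of its floor, which dips to the middle; the axes are those of the dispenser. The cup is 54 mm (x) by 40 mm (y) outside, walls 3 mm, front wall 50 mm above the table, sides 46 mm, rear 36 mm. A ball lying in it has its centre about 13 mm above this point
- lever_left (a joint): left rocker lever, along x, pivoted 80 mm above the table at x = 0; its rear end carries the left lane's gate. rad: 0 = at rest, gate shut; grows as the front pad is pressed down, up to the stop at 0.32. The ball passes under the gate above about 0.23 and needs some 1 s to reach the cup. A spring brings it back when let go; a full press takes about 4 N
- lever_right (a joint): right rocker lever, the same, for the right lane
- pad_left (a point): centre of the upper face of the left lever's black pressing pad, 36 mm (x) by 30 mm (y), 86 mm above the table at rest, at x = -88 mm, y = +30 mm of the dispenser; it goes down 28 mm over the full press and shifts under 3 mm along x
- pad_right (a point): the same for the right lever, at y = -30 mm of the dispenser
- brass_ball: brass-coloured ball, 25 mm diameter; origin at its centre. Waits in the left or the right lane
- black_ball: black ball, 25 mm diameter; origin at its centre. Waits in the other lane
- weight: brass calibration weight, 30 mm diameter, 40 mm tall, standing loose beside the dispenser; origin at the centre of its underside
- ring_gauge_a: steel setting ring, 48 mm diameter, 18 mm high, lying loose beside the dispenser; origin at the centre of its underside
- loupe: black stand loupe, 41 mm diameter, 44 mm tall, standing loose beside the dispenser; origin at the centre of its underside

How it is judged:
By the outcome, as a careful person would: the job done as asked, in the order asked, and still so for the second after the job is handed in, with the robot touching nothing.
It also fails if it takes over 40 s, if anything falls off the work surface, if the arm or the gripper's body presses on something with over 40 N, if the wrist force passes 120 N, or if a joint passes its speed limit or range.

### The arm

A 7-joint arm with a two-finger parallel gripper is mounted at the origin on a cart in front of the work surface, level with it; the furniture and walls round the work are solid. World frame = base frame: x ahead of the robot, y to its left, z up, the work surface at z = 0. Lengths are in m, angles in rad, forces in N, time in s.
With the tool pointing down it reaches from about 0.425 to 0.875 m from the base axis. Payload 4.7 kg.
Tool frame: the origin (TCP) lies at the very end of the fingers, on their centre line; the grasp point (between the pads) lies ctrl.pinch_z behind it (ctrl.pinch_z is the distance from the TCP to the grasp point, in m); z points along the fingers, x is the direction in which the jaws open and shut, and the axes are right-handed (so a half turn about z gives the same grasp; the last joint's range is limited). The gripper opens to 87 mm and grips with 3 to 60 N. Pads are 19 mm wide; open, the fingers measure 117 mm over their backs; the gripper's body (75 mm by 190 mm) begins 51 mm behind the grasp point.
Start: joints at [-1.188, 0.321, -0.07, 1.45, 0.023, 1.371, -0.057], TCP at [0.234, 0.606, 0.223] pointing down, gripper open.
Joint ranges: [-2.86, 2.86], [-0.3, 2.09], [-1.38, 1.24], [0.06, 2.45], [-1.56, 4.7], [0.09, 2.05], [-2.69, 2.69]. Speed limits (rad/s): [2.57, 2.57, 3.14, 3.14, 3.14, 3.14, 3.14].

### API

Orientations are given as a unit quaternion [w, x, y, z].
In Python, from station import telemetry, get_image, ticket, ctrl gives the robot as it stands.
- The arm moves only by the tool carry_out, never from a script. Its argument "commands" is a list of rows, each an object of numbers: "tx", "ty", "tz": the shift along the tool's x, y, z in cm; "roll": the turn about the tool's z in degrees; "gripper": the opening, from -1 (shut) to 1 (fully open). A call has 1 to 8 rows; each row is the pose to reach, as a shift and turn from the pose commanded when the call began, along the tool's axes at that moment; what a row does not reach only later rows make up. A row lasts 1/10 s, in which the tool goes at most 50 mm and 8.59 degrees, less where a joint would pass 70% of its speed; a pose out of reach is approached as far as the arm can. A call with a gripper value outside its range is refused whole. The fingers move at their own pace and stop on an object; "grip_force" is the grip in N (left out, the last holds). Time passes only in rows, so rows that repeat a pose let the fingers close. It gives the time, the measured TCP pose, the force and the opening at its end, in the units of the state.
- telemetry.observe(): the state, without advancing time (a new reading comes with each control period).
- get_image(name): name is "side" or "top"; returns a dict with "frame" (384x512x3 uint8, red, green, blue), "fx", "fy", "cx", "cy" (pixels), "R" (3x3) and "t" (3): a world point X has camera coordinates R X + t. Camera axes: x right, y down, z forward; pixel columns grow to the right and rows downward; lengths in m; the calibration is good to about 2 mm. A picture is of the moment at which its call begins. There is no depth.
- ticket.close_job(): hands the job in, once; it reports no verdict.
The state is a dict: "t": time; "joints": joint angles; "dq": joint speeds; "effort": joint torques, N m; "position": TCP position; "ee_rot": TCP orientation; "ft_force": force on the tool from outside, world axes, zero at the start; "ft_torque": the same for the moment, N m; "gripper_width": finger opening in m.
Only numpy, scipy, OpenCV 4.12 (cv2) and the standard library are available. Lean on these libraries where they do the work, as an engineer would, in place of code of your own. Each camera call takes 0.05 s, during which the arm holds its last target. There are 200 camera calls.

## Working session

There is one attempt and no reset: what is moved stays moved. The work goes in short steps, Python scripts to look and compute and a tool call to move; the robot and the scene stay as the last step left them, time stands still between calls to the robot, and variables do not carry over. Pictures are saved under pics/ and viewed, about 8 in all and at most 12, crops included, and the job is handed in when it is done.

Besides the shell and the picture viewer there is one more tool, called after ">>>" as name([rows], argument=value, ...), one row to a line, values as JSON. carry_out: Moves the arm, as the interface text tells. Its arguments: {"type":"object","properties":{"commands":{"type":"array"},"grip_force":{"type":"number"}},"required":["commands"]}

```bash
mkdir -p pics; python3 - <<'E'
from station import telemetry,get_image,ctrl
import cv2,numpy as np
for n in("top","side"):
    g=get_image(n); cv2.imwrite(f"pics/{n}0.png",cv2.resize(g["frame"][:,:,::-1],(800,600),interpolation=cv2.INTER_CUBIC))
    print(n,g["fx"],g["fy"],g["cx"],g["cy"],np.round(g["R"],4).tolist(),np.round(g["t"],4).tolist())
s=telemetry.observe();print(s["t"],s["position"],s["ee_rot"],s["ft_force"],s["gripper_width"],ctrl.pinch_z)
E
```

```text
top 360.6080293001216 360.6080293001216 253.30721854538166 186.86256653632844 [[-0.004, -1.0, 0.0049], [-0.9941, 0.0034, -0.108], [0.1079, -0.0053, -0.9941]] [0.0353, 0.5969, 0.8717]
side 483.0232080732662 483.0232080732662 263.6186033573652 188.99266512227476 [[0.7244, -0.6889, -0.0232], [-0.4446, -0.4412, -0.7795], [0.5268, 0.5751, -0.6259]] [-0.4181, 0.3601, 0.7546]
0.1 [0.23418275 0.6058302  0.22159573] [ 5.18317887e-04  8.24755410e-01  5.65489002e-01 -6.58731213e-04] [-0.33029467  0.19840543 -0.13821966] 0.08704062684187669 0.0187
```

View pics/top0.png

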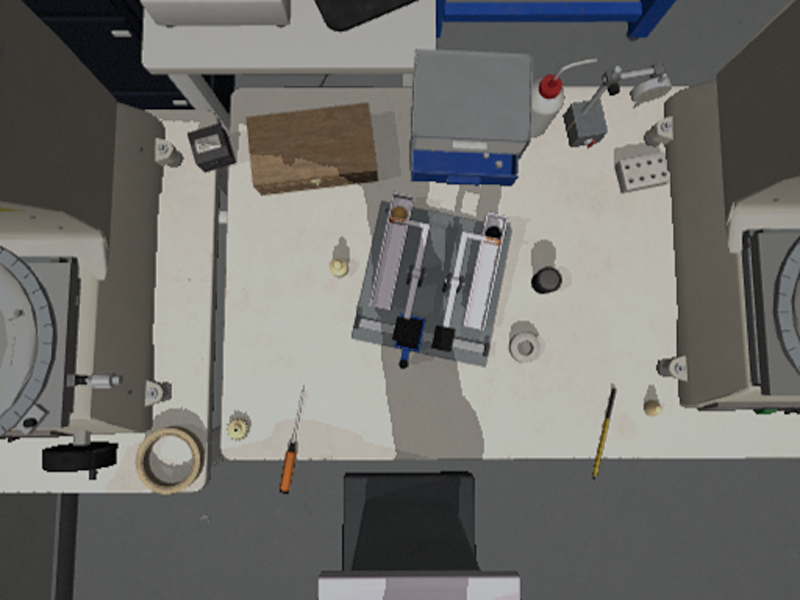

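View pics/side0.png

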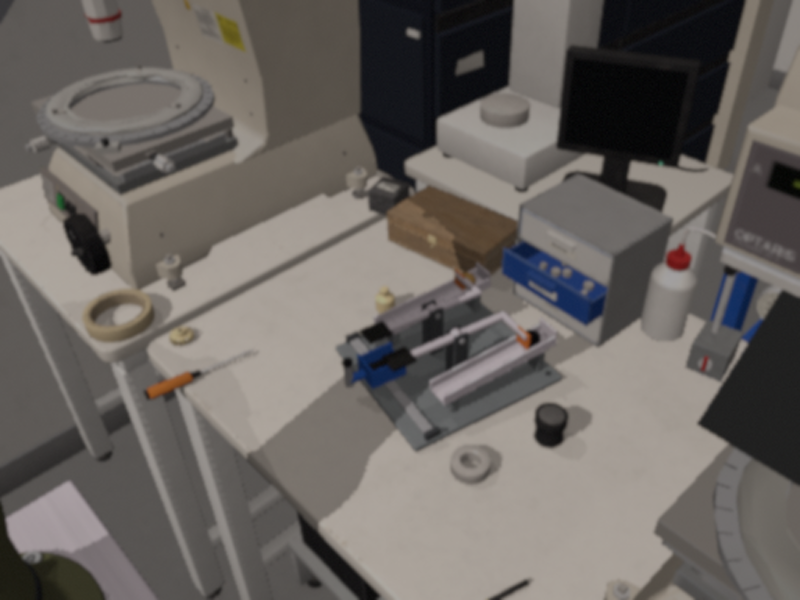

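```bash
python3 - <<'E'
from station import get_image
import cv2
g=get_image("top")["frame"][:,:,::-1]; cv2.imwrite("pics/topc.png",cv2.resize(g[115:240,215:345],None,fx=4.8,fy=4.8,interpolation=cv2.INTER_CUBIC))
g=get_image("side")["frame"][:,:,::-1]; cv2.imwrite("pics/sidec.png",cv2.resize(g[165:315,205:375],None,fx=4,fy=4,interpolation=cv2.INTER_CUBIC))
E
```

```text
(no output)
```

View pics/topc.png

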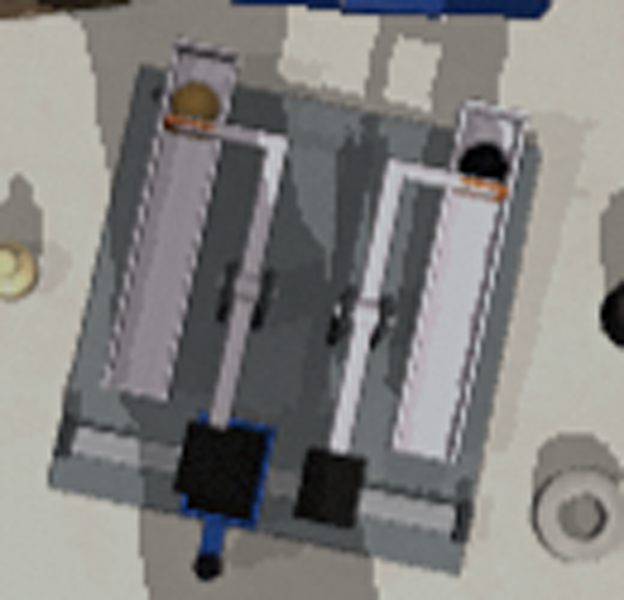

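View pics/sidec.png

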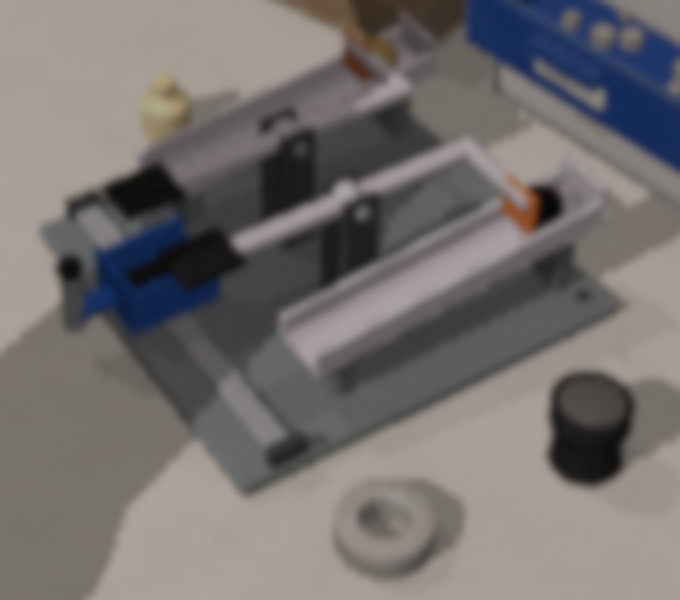

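```bash
cat > h.py <<'E'
import numpy as np
from station import telemetry,get_image
from scipy.spatial.transform import Rotation as Ro
def proj(g,X):
    c=np.asarray(X)@np.array(g["R"]).T+g["t"]; return c[:,:2]/c[:,2:]*g["fx"]+[g["cx"],g["cy"]]
def world(p,D):
    c,s=np.cos(p[2]),np.sin(p[2]); D=np.atleast_2d(D)
    return np.c_[p[0]+c*D[:,0]-s*D[:,1],p[1]+s*D[:,0]+c*D[:,1],D[:,2]]
def totool(W,s=None):  # world pts -> shift in tool axes, cm
    s=s or telemetry.observe(); q=s["ee_rot"]; R=Ro.from_quat([q[1],q[2],q[3],q[0]]).as_matrix()
    return np.round((np.atleast_2d(W)-s["position"])@R*100,2), R
E
python3 - <<'E'
from h import *
from scipy.optimize import least_squares
T,S=get_image("top"),get_image("side")
def D(q): return dict(brass=[.089,.075,.065],black=[.089,-.075,.065],pr=[-.088,-.03,.086],pl=[-.088,.03,.086],post=[-.138,q,.064],
 fl=[-.116,.112,.01],rl=[.12,.112,.01],rr=[.12,-.112,.01],fr=[-.116,-.112,.01])
pt=dict(brass=(195,103),black=(484,162),pr=(333,487),post=(207,565),fl=(50,487),rl=(140,68),rr=(540,150),fr=(461,573))
ps=dict(post=(69,267),pr=(203,258),pl=(145,190),fr=(247,492),rr=(620,303),fl=(45,232))
def f(p):
    d=D(p[3]);r=[]
    for g,P,o,k in((T,pt,(215,115),4.8),(S,ps,(205,165),4)):
        r.append(proj(g,world(p,[d[n] for n in P]))-(np.array(list(P.values()))/k+o-.4))
    return np.concatenate(r).ravel()
o=least_squares(f,[.6,0,-.2,.03],loss="soft_l1")
print(o.x.round(4)); print(f(o.x).reshape(-1,2).round(1).tolist())
p=o.x;np.save("p.npy",p)
for a in([-.138,p[3],.064],[-.138,p[3]-.026,.1],[-.088,.03,.086]):print(world(p,a).round(4))
s=telemetry.observe();print(totool(world(p,[-.138,p[3]-.05,.15]))[0]);R=totool([0,0,0])[1];print(R.round(3),np.degrees(np.arctan2(R[1,0],R[0,0]))-90-np.degrees(p[2]))
print(s["joints"])
E
```

```text
[ 0.614  -0.0274 -0.2076  0.0221]
[[0.2, 0.9], [0.0, 0.8], [0.2, 0.2], [0.2, 0.4], [-0.3, 0.5], [-0.1, -0.8], [0.8, -0.8], [0.5, 0.5], [0.0, -0.4], [0.4, -0.5], [-0.1, -0.4], [0.1, -0.5], [0.9, -0.3], [-2.1, -1.2]]
[[0.4836 0.0227 0.064 ]]
[[ 0.4782 -0.0028  0.1   ]]
[[0.5341 0.0201 0.086 ]]
[[-50.37  45.09   7.25]]
[[ 0.36   0.933 -0.   ]
 [ 0.933 -0.36  -0.001]
 [-0.001  0.    -1.   ]] -9.235699467943292
[-1.18790394  0.32128934 -0.07009216  1.45092217  0.02258791  1.37078917
 -0.05690649]
```

>>> carry_out([
  {"tx":-2,"ty":1.5,"gripper":-1},
  {"tx":-5,"ty":4.5,"roll":-1,"gripper":-1},
  {"tx":-8.5,"ty":7.6,"roll":-2,"gripper":-1},
  {"tx":-12,"ty":10.7,"roll":-4,"gripper":-1},
  {"tx":-15.5,"ty":13.9,"roll":-5,"gripper":-1},
  {"tx":-19,"ty":17,"roll":-7,"gripper":-1},
  {"tx":-22.5,"ty":20.1,"roll":-8,"gripper":-1},
  {"tx":-25,"ty":22.5,"roll":-9.2,"gripper":-1},
])

```text
invalid input at $.commands[0]: expected keys tx, ty, tz, roll, gripper
```

```bash
python3 - <<'E'
from h import *
p=np.load("p.npy");t,R=totool(world(p,[[-.138,p[3]-.04,.12],[-.138,p[3]-.04,.045]]))
s=telemetry.observe();print(s["t"],s["position"],s["ft_force"],s["gripper_width"],t,np.degrees(np.arctan2(R[1,0],R[0,0]))-90-np.degrees(p[2]))
E
```

```text
0.3 [0.23428097 0.6061144  0.22218624] [ 0.41768999 -0.06025172  0.02329185] 0.08703862685964803 [[-49.38  44.92  10.25]
 [-49.37  44.92  17.75]] -9.235699467943292
```

>>> carry_out([
  {"tx":-2,"ty":1.5,"tz":0,"roll":0,"gripper":-1},
  {"tx":-5,"ty":4.5,"tz":0,"roll":-1,"gripper":-1},
  {"tx":-8.5,"ty":7.6,"tz":0,"roll":-2,"gripper":-1},
  {"tx":-12,"ty":10.7,"tz":0,"roll":-4,"gripper":-1},
  {"tx":-15.5,"ty":13.9,"tz":0,"roll":-5,"gripper":-1},
  {"tx":-19,"ty":17,"tz":0,"roll":-7,"gripper":-1},
  {"tx":-22.5,"ty":20.1,"tz":0,"roll":-8,"gripper":-1},
  {"tx":-25,"ty":22.5,"tz":0,"roll":-9.2,"gripper":-1},
])

```text
t: 1.1
position: [0.355, 0.2889, 0.2228]
ee_rot: [0.0, 0.777, 0.629, 0.0]
ft_force: [0.5, -0.2, 0.5]
gripper_width: 0.0311
```

```bash
cat > q.py <<'E'
from h import *
import sys
p=np.load("p.npy");t,R=totool(world(p,np.array(eval(sys.argv[1]))))
s=telemetry.observe();print(s["t"],s["position"].round(4),s["ft_force"].round(2),round(s["gripper_width"],4),t,np.degrees(np.arctan2(R[1,0],R[0,0]))-90-np.degrees(p[2]))
E
python3 q.py "[[-.138,p[3]-.04,.12],[-.138,p[3]-.04,.045]]"
```

```text
1.1 [0.355  0.2889 0.2228] [ 0.51 -0.2   0.49] 0.0311 [[-27.37  18.12  10.28]
 [-27.37  18.11  17.78]] -0.1225786468911565
```

>>> carry_out([
  {"tx":-4,"ty":2.6,"tz":0,"roll":0,"gripper":-1},
  {"tx":-8,"ty":5.3,"tz":0,"roll":0,"gripper":-1},
  {"tx":-12,"ty":8,"tz":0,"roll":0,"gripper":-1},
  {"tx":-16,"ty":10.6,"tz":1,"roll":0,"gripper":-1},
  {"tx":-20,"ty":13.2,"tz":3,"roll":0,"gripper":-1},
  {"tx":-24,"ty":15.9,"tz":6,"roll":0,"gripper":-1},
  {"tx":-27,"ty":18,"tz":9,"roll":0,"gripper":-1},
  {"tx":-27.3,"ty":18.1,"tz":10.2,"roll":0,"gripper":-1},
])

```text
t: 1.9
position: [0.4747, -0.0178, 0.1189]
ee_rot: [0.001, 0.779, 0.627, -0.001]
ft_force: [-0.3, -0.1, -0.0]
gripper_width: 0.0006
```

```bash
python3 q.py "[[-.138,p[3]-.04,.12],[-.138,p[3]-.04,.045],[-.138,.055,.045]]"; python3 - <<'E'
from station import get_image
import cv2
a=cv2.resize(get_image("top")["frame"][150:290,190:370,::-1],(720,560)); cv2.imwrite("pics/top2.png",a)
E
```

```text
1.9 [ 0.4747 -0.0178  0.1189] [-0.25 -0.12 -0.02] 0.0006 [[ 0.14  0.03 -0.11]
 [ 0.16  0.04  7.39]
 [ 7.45 -0.02  7.37]] -0.4298935738652858
```

View pics/top2.png

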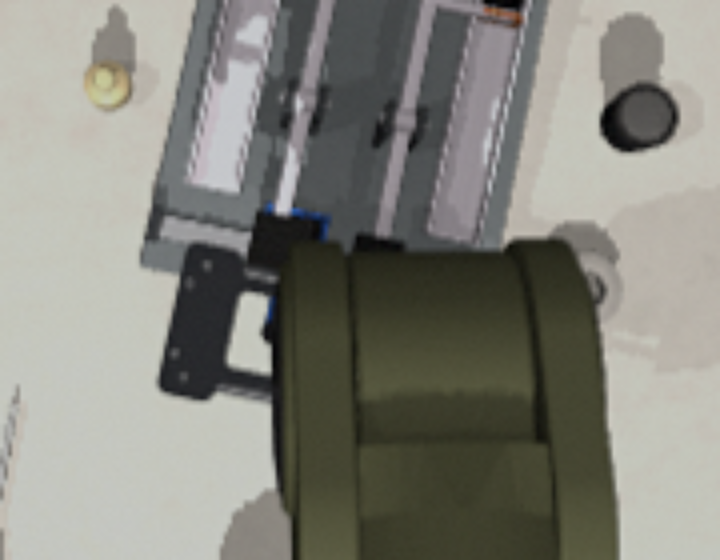

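The picture shows the gripper just right of the post (post near pixel 268,330), clear of the pads and of the ring gauge. I'm lowering it now.

>>> carry_out([
  {"tx":0,"ty":0,"tz":2,"roll":0,"gripper":-1},
  {"tx":0,"ty":0,"tz":4.5,"roll":0,"gripper":-1},
  {"tx":0,"ty":0,"tz":6.5,"roll":0,"gripper":-1},
  {"tx":0,"ty":0,"tz":7.3,"roll":0,"gripper":-1},
  {"tx":0,"ty":0,"tz":7.3,"roll":0,"gripper":-1},
])

```text
t: 2.45
position: [0.4741, -0.0119, 0.0472]
ee_rot: [-0.0, 0.776, 0.63, -0.001]
ft_force: [0.2, -0.5, 1.2]
gripper_width: 0.0005
```

>>> carry_out([
  {"tx":1,"ty":0,"tz":0,"roll":0,"gripper":-1},
  {"tx":2,"ty":0,"tz":0,"roll":0,"gripper":-1},
  {"tx":2.8,"ty":0,"tz":0,"roll":0,"gripper":-1},
  {"tx":3.5,"ty":0,"tz":0,"roll":0,"gripper":-1},
  {"tx":4.2,"ty":0,"tz":0,"roll":0,"gripper":-1},
  {"tx":4.9,"ty":0,"tz":0,"roll":0,"gripper":-1},
  {"tx":5.6,"ty":0,"tz":0,"roll":0,"gripper":-1},
])

```text
t: 3.15
position: [0.4865, 0.0427, 0.0476]
ee_rot: [0.0, 0.777, 0.63, 0.0]
ft_force: [0.1, -1.9, 2.1]
gripper_width: 0.0003
```

```bash
python3 q.py "[[-.138,.054,.045],[-.138,.02,.045]]"
```

```text
3.15 [0.4865 0.0427 0.0476] [ 0.14 -1.87  2.1 ] 0.0003 [[ 1.17  0.12  0.26]
 [-2.23  0.12  0.26]] -0.04679641064781492
```

>>> carry_out([
  {"tx":0.5,"ty":0,"tz":0,"roll":0,"gripper":-1},
  {"tx":0.8,"ty":0,"tz":0,"roll":0,"gripper":-1},
  {"tx":1.0,"ty":0,"tz":0,"roll":0,"gripper":-1},
  {"tx":1.0,"ty":0,"tz":0,"roll":0,"gripper":-1},
])

```text
t: 3.55
position: [0.4883, 0.0524, 0.0475]
ee_rot: [-0.0, 0.777, 0.63, 0.0]
ft_force: [0.8, 0.8, -0.0]
gripper_width: 0.0002
```

>>> carry_out([
  {"tx":0.2,"ty":0,"tz":0,"roll":0,"gripper":-1},
  {"tx":0.2,"ty":0,"tz":0,"roll":0,"gripper":-1},
])

```text
t: 3.75
position: [0.4886, 0.0541, 0.0475]
ee_rot: [-0.0, 0.777, 0.63, -0.0]
ft_force: [0.5, -0.9, -0.8]
gripper_width: 0.0005
```

```bash
python3 q.py "[[-.138,.054,.045],[-.138,.02,.045]]"
```

```text
3.75 [0.4886 0.0541 0.0475] [ 0.54 -0.95 -0.77] 0.0005 [[ 0.01  0.16  0.25]
 [-3.39  0.16  0.25]] -0.03580529124567988
```

Continue in 2 mm steps until the stop is felt.

>>> carry_out([
  {"tx":0.2,"ty":0,"tz":0,"roll":0,"gripper":-1},
  {"tx":0.2,"ty":0,"tz":0,"roll":0,"gripper":-1},
])

```text
t: 3.95
position: [0.4891, 0.0561, 0.0475]
ee_rot: [-0.0, 0.777, 0.63, -0.0]
ft_force: [-0.2, -0.4, -0.0]
gripper_width: 0.0004
```

>>> carry_out([
  {"tx":0.2,"ty":0,"tz":0,"roll":0,"gripper":-1},
  {"tx":0.2,"ty":0,"tz":0,"roll":0,"gripper":-1},
])

```text
t: 4.15
position: [0.4895, 0.0582, 0.0475]
ee_rot: [-0.0, 0.777, 0.63, -0.0]
ft_force: [-1.0, -1.3, -0.6]
gripper_width: 0.0003
```

```bash
python3 q.py "[[-.138,.054,.045],[-.138,.02,.045]]"; python3 - <<'E'
from station import get_image
import cv2
g=get_image("side")["frame"][:,:,::-1]; cv2.imwrite("pics/side2.png",cv2.resize(g[125:275,185:375],None,fx=4,fy=4,interpolation=cv2.INTER_CUBIC))
E
```

```text
4.15 [0.4895 0.0582 0.0475] [-1.02 -1.3  -0.57] 0.0003 [[-0.41  0.15  0.25]
 [-3.81  0.15  0.25]] -0.020812101633879365
```

View pics/side2.png

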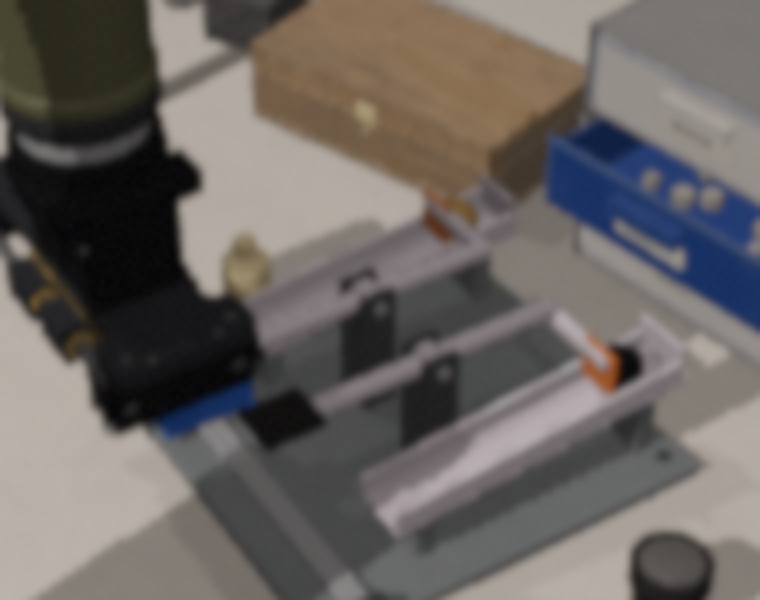

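The cup has moved left (its blue side is near pixel 205,400), but the force doesn't show the stop yet. I'll keep pushing.

>>> carry_out([
  {"tx":0.2,"ty":0,"tz":0,"roll":0,"gripper":-1},
  {"tx":0.3,"ty":0,"tz":0,"roll":0,"gripper":-1},
  {"tx":0.3,"ty":0,"tz":0,"roll":0,"gripper":-1},
])

```text
t: 4.5
position: [0.4902, 0.0612, 0.0475]
ee_rot: [-0.0, 0.777, 0.63, -0.0]
ft_force: [-1.5, 0.0, -0.4]
gripper_width: 0.0009
```

>>> carry_out([
  {"tx":0.2,"ty":0,"tz":0,"roll":0,"gripper":-1},
  {"tx":0.2,"ty":0,"tz":0,"roll":0,"gripper":-1},
])

```text
t: 4.7
position: [0.4906, 0.0631, 0.0475]
ee_rot: [-0.0, 0.777, 0.63, -0.0]
ft_force: [-1.4, -0.5, -0.1]
gripper_width: 0.0006
```

>>> carry_out([
  {"tx":0.2,"ty":0,"tz":0,"roll":0,"gripper":-1},
  {"tx":0.2,"ty":0,"tz":0,"roll":0,"gripper":-1},
])

```text
t: 4.9
position: [0.4906, 0.0632, 0.0474]
ee_rot: [0.0, 0.777, 0.63, -0.001]
ft_force: [-2.0, -5.3, 1.3]
gripper_width: 0.0003
```

The stop is felt: the force rose to 5 N with no further travel. I'll back off, lift, and check.

>>> carry_out([
  {"tx":-0.6,"ty":0,"tz":0,"roll":0,"gripper":-1},
  {"tx":-1.8,"ty":0,"tz":0,"roll":0,"gripper":-1},
  {"tx":-2,"ty":0,"tz":-2,"roll":0,"gripper":-1},
  {"tx":-2,"ty":0,"tz":-5,"roll":0,"gripper":-1},
  {"tx":-2,"ty":0,"tz":-7,"roll":0,"gripper":-1},
  {"tx":-2,"ty":0,"tz":-7,"roll":0,"gripper":-1},
])

```text
t: 5.5
position: [0.4895, 0.0452, 0.1207]
ee_rot: [0.001, 0.777, 0.63, 0.003]
ft_force: [0.5, -0.7, -0.7]
gripper_width: 0.0005
```

```bash
python3 q.py "[[-.09,.028,.10],[-.09,.028,.055]]"; python3 - <<'E'
from h import *
import cv2
p=np.load("p.npy")
T,S=get_image("top"),get_image("side")
for n,g in(("top",T),("side",S)):
    f=cv2.resize(g["frame"][:,:,::-1],None,fx=4,fy=4,interpolation=cv2.INTER_CUBIC)
    for P in world(p,[[-.138,.075,.064],[-.115,.095,.05],[-.115,.055,.05],[-.088,.03,.086]]):
        u=((proj(g,P[None])[0]+.5)*4).astype(int); cv2.circle(f,tuple(int(i) for i in u),3,(0,255,0),1)
    c=((proj(g,world(p,[-.1,.06,.06]))[0])*4).astype(int); f=f[c[1]-200:c[1]+250,c[0]-200:c[0]+200]
    globals()[n]=f
cv2.imwrite("pics/cup.png",np.hstack([top,side]))
E
```

```text
5.5 [0.4895 0.0452 0.1207] [ 0.5  -0.67 -0.74] 0.0005 [[-1.74  4.68  2.09]
 [-1.76  4.65  6.59]] -0.06787405541530234
```

View pics/cup.png

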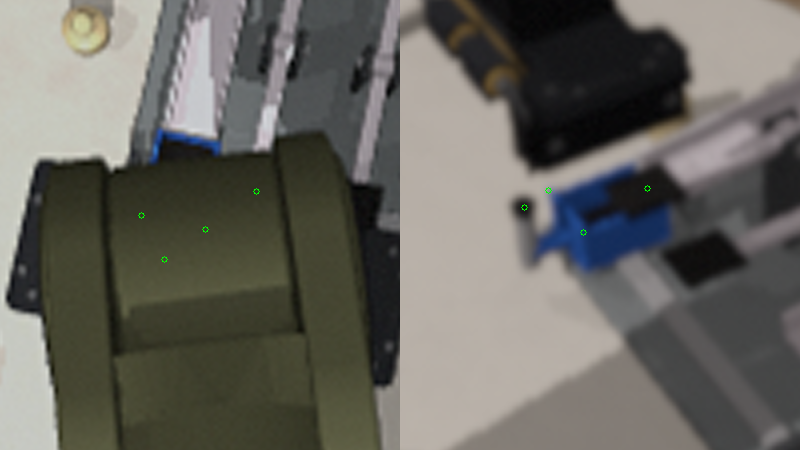

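The cup lines up with the left lane, and its post (523,203) matches the predicted stop position (524,207). Pad_left is at about (646,189), as predicted. I'm moving above the pad.

>>> carry_out([
  {"tx":-0.8,"ty":2,"tz":0,"roll":0,"gripper":-1},
  {"tx":-1.7,"ty":4.5,"tz":0,"roll":0,"gripper":-1},
  {"tx":-1.7,"ty":4.7,"tz":1.2,"roll":0,"gripper":-1},
  {"tx":-1.7,"ty":4.7,"tz":2,"roll":0,"gripper":-1},
  {"tx":-1.7,"ty":4.7,"tz":2,"roll":0,"gripper":-1},
])

```text
t: 6.1
position: [0.5268, 0.0191, 0.0949]
ee_rot: [-0.001, 0.777, 0.63, -0.002]
ft_force: [-0.2, 0.7, -1.1]
gripper_width: 0.0008
```

```bash
python3 q.py "[[-.09,.029,.10],[-.09,.029,.058]]"
```

```text
6.1 [0.5268 0.0191 0.0949] [-0.18  0.74 -1.07] 0.0008 [[ 0.14  0.49 -0.52]
 [ 0.15  0.51  3.68]] -0.015343430929931401
```

>>> carry_out([
  {"tx":0.1,"ty":0.4,"tz":0,"roll":0,"gripper":-1},
  {"tx":0.1,"ty":0.5,"tz":1,"roll":0,"gripper":-1},
  {"tx":0.1,"ty":0.5,"tz":2,"roll":0,"gripper":-1},
  {"tx":0.1,"ty":0.5,"tz":2.8,"roll":0,"gripper":-1},
  {"tx":0.1,"ty":0.5,"tz":3.4,"roll":0,"gripper":-1},
  {"tx":0.1,"ty":0.5,"tz":3.5,"roll":0,"gripper":-1},
])

```text
t: 6.7
position: [0.5347, 0.0189, 0.0622]
ee_rot: [0.0, 0.777, 0.63, 0.0]
ft_force: [1.1, 0.7, 4.5]
gripper_width: 0.0003
```

>>> carry_out([
  {"tx":0,"ty":0,"tz":0.1,"roll":0,"gripper":-1},
  {"tx":0,"ty":0,"tz":0.2,"roll":0,"gripper":-1},
  {"tx":0,"ty":0,"tz":0.2,"roll":0,"gripper":-1},
  {"tx":0,"ty":0,"tz":0.2,"roll":0,"gripper":-1},
  {"tx":0,"ty":0,"tz":0.2,"roll":0,"gripper":-1},
  {"tx":0,"ty":0,"tz":0.2,"roll":0,"gripper":-1},
  {"tx":0,"ty":0,"tz":0.2,"roll":0,"gripper":-1},
  {"tx":0,"ty":0,"tz":0.2,"roll":0,"gripper":-1},
])

```text
t: 7.5
position: [0.5349, 0.0188, 0.0608]
ee_rot: [0.0, 0.777, 0.63, 0.0]
ft_force: [1.0, 0.8, 5.3]
gripper_width: 0.0003
```

```bash
python3 q.py "[[-.09,.029,.10],[-.09,.029,.058]]"; python3 - <<'E'
from station import get_image
import cv2,numpy as np
g=get_image("side")["frame"][:,:,::-1];h=get_image("top")["frame"][:,:,::-1]
cv2.imwrite("pics/press.png",np.hstack([cv2.resize(g[140:275,200:335],(400,400)),cv2.resize(h[110:210,205:305],(400,400))]))
E
```

```text
7.5 [0.5349 0.0188 0.0608] [1.04 0.81 5.32] 0.0003 [[ 0.01 -0.3  -3.92]
 [ 0.01 -0.3   0.28]] -0.035895923452130774
```

View pics/press.png

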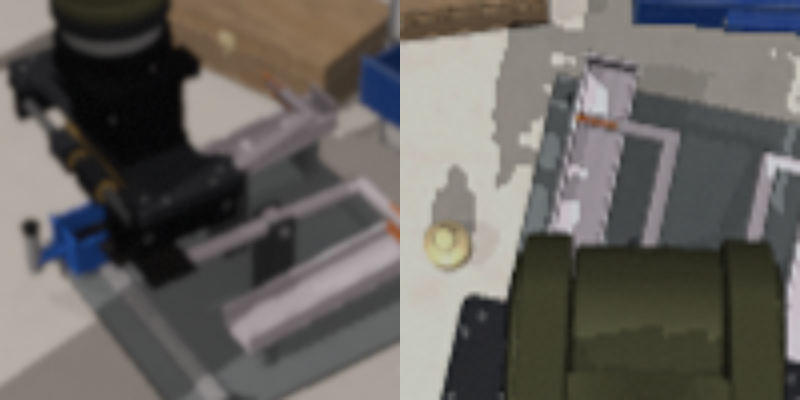

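The left gate is up (at 600,120 in the right half) and the ball has left its place. I'll hold a little longer, then let go.

>>> carry_out([
  {"tx":0,"ty":0,"tz":0,"roll":0,"gripper":-1},
  {"tx":0,"ty":0,"tz":0,"roll":0,"gripper":-1},
  {"tx":0,"ty":0,"tz":0,"roll":0,"gripper":-1},
  {"tx":0,"ty":0,"tz":0,"roll":0,"gripper":-1},
  {"tx":0,"ty":0,"tz":0,"roll":0,"gripper":-1},
  {"tx":0,"ty":0,"tz":0,"roll":0,"gripper":-1},
  {"tx":0,"ty":0,"tz":0,"roll":0,"gripper":-1},
])

```text
t: 8.3
position: [0.5349, 0.0189, 0.0608]
ee_rot: [0.0, 0.777, 0.63, 0.0]
ft_force: [1.7, 0.9, 5.2]
gripper_width: 0.0004
```

>>> carry_out([
  {"tx":0,"ty":0,"tz":-0.7,"roll":0,"gripper":-1},
  {"tx":0,"ty":0,"tz":-1.5,"roll":0,"gripper":-1},
  {"tx":0,"ty":0,"tz":-2.5,"roll":0,"gripper":-1},
  {"tx":0,"ty":0,"tz":-4,"roll":0,"gripper":-1},
  {"tx":0,"ty":0,"tz":-7,"roll":0,"gripper":-1},
  {"tx":0,"ty":0,"tz":-10,"roll":0,"gripper":-1},
  {"tx":0,"ty":0,"tz":-14,"roll":0,"gripper":-1},
  {"tx":0,"ty":0,"tz":-16,"roll":0,"gripper":-1},
])

```text
t: 9.1
position: [0.5358, 0.0182, 0.2248]
ee_rot: [0.001, 0.777, 0.629, 0.002]
ft_force: [0.5, -0.4, -0.1]
gripper_width: 0.0007
```

>>> carry_out([
  {"tx":3,"ty":-2,"tz":0,"roll":0,"gripper":-1},
  {"tx":7,"ty":-4,"tz":0,"roll":0,"gripper":-1},
  {"tx":11,"ty":-6,"tz":0,"roll":0,"gripper":-1},
  {"tx":15,"ty":-8,"tz":0,"roll":0,"gripper":-1},
  {"tx":19,"ty":-10,"tz":0,"roll":0,"gripper":-1},
  {"tx":23,"ty":-12,"tz":0,"roll":0,"gripper":-1},
  {"tx":25,"ty":-13,"tz":0,"roll":0,"gripper":-1},
  {"tx":25,"ty":-13,"tz":0,"roll":0,"gripper":-1},
])

```text
t: 9.9
position: [0.457, 0.2944, 0.221]
ee_rot: [-0.0, 0.775, 0.632, 0.0]
ft_force: [-0.1, -0.6, -0.0]
gripper_width: 0.0003
```

```bash
python3 q.py "[[-.09,.029,.10]]"; python3 - <<'E'
from station import get_image
import cv2,numpy as np
g=get_image("side")["frame"][:,:,::-1];h=get_image("top")["frame"][:,:,::-1]
cv2.imwrite("pics/end.png",np.hstack([cv2.resize(g[165:315,205:355],(400,400)),cv2.resize(h[115:250,200:335],(400,400))]))
E
```

```text
9.9 [0.457  0.2944 0.221 ] [-0.12 -0.63 -0.04] 0.0003 [[-25.44  12.84  12.07]] 0.35686143441861873
```

View pics/end.png

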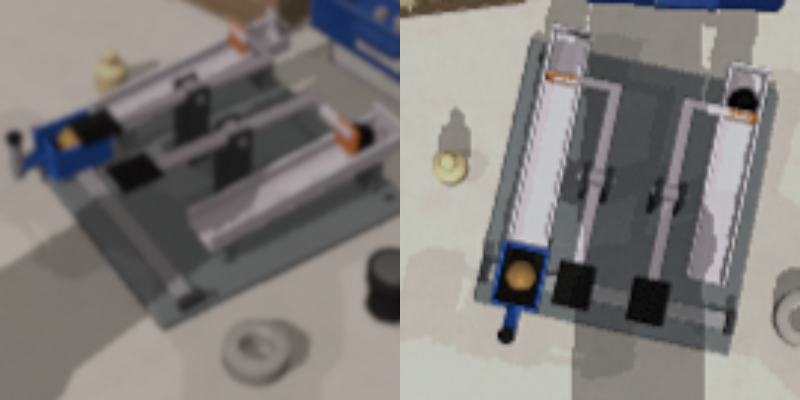

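The brass ball lies in the cup (520,275 in the right half), the left gate is shut, and the black ball and loose things are in place. One numeric check of the cup position, then I hand in.

```bash
python3 - <<'E'
from h import *
from station import ticket
p=np.load("p.npy");g=get_image("top")
for q in(.065,.07,.075):print(q,proj(g,world(p,[-.138,q,.064])).round(1))
f=g["frame"].astype(int)[222:234,228:245].sum(2);v,u=np.where(f<120);print("dark cap",u.mean()+228,v.mean()+222,len(u))
print(ticket.close_job())
E
```

```text
0.065 [[240.3 229. ]]
0.07 [[238.3 228.6]]
0.075 [[236.2 228.2]]
dark cap 235.33333333333334 227.57142857142858 21
the job is handed in; nothing more can be done
None
```

The job is done and handed in: the brass ball is in the blue cup, and the left gate is shut again. It took about 10 s of the 40 s allowed.

- **Cup:** I pushed it by its post with closed fingertips to the left end stop. There the force rose to about 5 N and it moved no further. In the last top picture its post cap was at pixel (235.3, 227.6). The end-stop position predicts (236.2, 228.2), which agrees within the calibration error.
- **Lever:** I pressed the left pad fully with about 5 N for about 1.5 s, then let go and moved the arm clear.
- **Surroundings:** In the final pictures the black ball, the right lever, the ring gauge and the weight look unmoved. The loupe looks unmoved too, but it was only partly in view.

No check failed. The first move call was refused because each row needed all five values, so nothing moved until I resent it. The fingertips met the end stop about 1 cm later than I reckoned, because they are thinner at the tip than I assumed.

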